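# Press a bottle stopper home by three clicks of the ratchet press and hold it

### The arm

A 6-joint arm with a two-finger parallel gripper is mounted at the origin on the work surface. World frame = base frame: x ahead of the robot, y to its left, z up, the work surface at z = 0. Lengths are in mm, angles in rad, forces in N, time in s.
With the tool pointing down it reaches from about 375 to 975 mm from the base axis. Payload 3.8 kg.
Tool frame: the origin (TCP) lies on the centre line of the jaws, within the pads' length; the fingertips stand 8 mm ahead of it and the grasp point (between the pads) lies 11 mm behind it; z points along the fingers, y is the line along which they close (so a half turn about z gives the same grasp; the last joint's range is limited). The gripper opens to 88 mm and grips with 3 to 60 N. Pads are 18 mm wide; open, the fingers measure 123 mm over their backs; the gripper's body (75 mm by 187 mm) begins 45 mm behind the grasp point.
Start: joints at [1.247, 0.264, 1.604, -0, 1.274, -0.037], TCP at [190.945, 647.424, 246.706] pointing down, gripper open.
Joint ranges: [-2.63, 2.63], [-0.94, 2.18], [0.31, 2.57], [-1.31, 4.45], [0, 2.66], [-2.55, 2.55]. Speed limits (rad/s): [2.57, 2.57, 3.14, 3.14, 3.14, 3.14].

### API

Orientations are given as [roll, pitch, yaw] about the fixed x, y, z axes, in that order (R = Rz(yaw) Ry(pitch) Rx(roll)).
In Python, from bench import robot, imaging gives the robot as it stands. The module is installed in compiled form; this text tells all that it offers.
- The arm moves only by the tool step_arm, never from a script. Its argument "targets" is a list of rows, each a list of 5 numbers: the gripper command: -1 is shut, 1 is fully open, values between are in proportion, then the shift along the tool's x, y, z in m, then the turn about the tool's z in degrees. In form: [[claw, tx, ty, tz, roll], ...]. A call has 1 to 20 rows; each row is the pose to reach, as a shift and turn from the pose commanded when the call began, along the tool's axes at that moment; what a row does not reach only later rows make up. A row lasts 1/8 s, in which the tool goes at most 62.5 mm and 10.7 degrees, less where a joint would pass 70% of its speed; a pose out of reach is approached as far as the arm can. A call with a gripper value outside its range is refused whole. The fingers move at their own pace and stop on an object; "newtons" is the grip in N (left out, the last holds). Time passes only in rows, so rows that repeat a pose let the fingers close. It gives the time, the measured TCP pose, the force, the opening and the grip force at its end, in the units of the state.
- robot.get_state(): the state, without advancing time (a new reading comes with each control period).
- imaging.capture(name): name is "scene" or "side" or "wrist"; returns a dict with "frame" (420x560x3 uint8, blue, green, red), "depth" (420x560 float32, mm along the optical axis (not along the pixel's ray), 0 where there is no reading), "camera_matrix" (3x3 intrinsics, pixels), "rvec" (rotation vector, rad) and "tvec" (3), from world to camera coordinates, as OpenCV has them; the wrist camera has in their place "hand_eye" (4x4, takes a point from camera to tool coordinates, whose origin is the TCP and whose axes are the flange's). Camera axes: x right, y down, z forward; pixel columns grow to the right and rows downward; lengths in mm; the calibration is good to about 2 mm. A picture is of the moment at which its call begins: read the wrist's pose just before it.
- robot.sign_off(): hands the job in; it is judged then, once.
Trained networks look in a picture, given as the dict that the camera call returned (one of the last four; its "shot" number tells which), for a name from the list of things; names that differ only in an ending like _2 or _b are one class to them, and where a whole thing is asked for, a point or a joint stands for the part that bears it (a point fixed in the world has none). Each returns a list of dicts, best first, with "conf" (0 to 1); they miss things now and then, are a little off and sometimes report something else, mostly with a low value. They report only what shows in the picture. A call takes as long as a camera call.
- imaging.search_frame(picture, target): "centre" ([x, y, z] in mm, in world coordinates, good to about 4 mm: the middle of the surface that is visible of it).
The state is a dict: "clock": time; "joints": joint angles; "joint_velocities": joint speeds; "joint_torque": joint torques, N m; "tcp_pos": TCP position; "eef_rot": TCP orientation; "ft_force": force on the tool from outside, world axes, zero at the start; "moment": the same for the moment, N m; "width": finger opening in mm; "finger_force": force on a finger pad.
Only numpy, scipy, OpenCV 4.12 (cv2) and the standard library are available. Lean on these libraries where they do the work, as an engineer would, in place of code of your own. Each camera call takes 0.05 s, during which the arm holds its last target. There are 200 camera calls.

### The job

The bottle standing in the bench press has its rubber stopper set loosely in the neck. Bring the press lever down until you feel the ram meet the stopper, then press on by exactly three ratchet clicks, no more, which seats it. Finish while still holding the lever down there, so that I can put the crimp seal on: lever and stopper spring back if let go. Keep the bottle upright in the press and leave everything else on the bench where it is.

Things in the scene. Friction and masses are not known exactly. Their poses are not given: they have to be found in the camera images.
- press: fixed bench press: grey base 210 x 130 x 15 mm, steel column 280 mm high at the back, white head 240 mm high, vertical ram; turned by up to 0.3 rad. Origin on the table under the ram's axis, x axis points from the ram back to the column, y left, z up. The lever, with a 130 mm toothed ratchet disc under a spring pawl, is on its right (-y) side; its handle points to -x, towards the robot
- lever (a joint): lever angle in rad about a level axis along the press's y: 0 = parked, handle 42 degrees above level; grows as the handle goes down, stop at 1.09. A click is a tooth crest passing the pawl: crests at 0.11, 0.22, .. 0.99 (21 mm of handle travel each); best rest is midway between two. 0.11 rad lowers the ram 3.3 mm. A return spring always lifts it to 0, back over the clicks
- grip (a point): centre of the lever's handle, a red sleeve turning freely on a level bar, 24 mm thick, 90 mm long along the press's y axis, 190 mm from the lever's axis; 327 mm above the table when parked. Pressed square to the lever it takes about 6 N on average before the touch, 4 to 6 N more after it; the teeth make this swing 1.5 to 3 N either way: it grows from midway between two crests and drops as the crest goes by
- lever_hinge (a point): point on the lever's turning axis in line with the middle of the handle; in the press frame 30 mm behind (+x) and 62 mm right (-y) of its origin, 200 mm above the table
- ram_foot (a point): centre of the flat white underside of the ram's foot, 30 mm across; 134 mm above the table with the lever parked, sinks 30 mm per rad of lever. It always meets the stopper 0.7 of the way from one tooth crest to the next, so the first click to count comes 0.3 of a click (6 mm at the handle) after the touch
- nest (a point): centre of the bottle place on the press base, 15 mm above the table, within six locating pins 9 mm high
- bottle_tall: clear bottle of amber medium, 50 mm across, 113.3 mm from its underside (origin) to the top of its grey rubber stopper before pressing, z up. The stopper, 31 mm wide, stands 9.3 mm short of home, resists with 20 N at the touch to 32 N at home and springs back. One of the three bottles is in the press, the others wait on the tray; which one changes
- bottle_mid: clear bottle of red medium, 50 mm across, 106.7 mm from its underside (origin) to the top of its grey rubber stopper before pressing, z up. The stopper, 31 mm wide, stands 9.3 mm short of home, resists with 20 N at the touch to 32 N at home and springs back. One of the three bottles is in the press, the others wait on the tray; which one changes
- bottle_short: clear bottle of pale yellow medium, 50 mm across, 100.1 mm from its underside (origin) to the top of its grey rubber stopper before pressing, z up. The stopper, 31 mm wide, stands 9.3 mm short of home, resists with 20 N at the touch to 32 N at home and springs back. One of the three bottles is in the press, the others wait on the tray; which one changes
- rack_tray: fixed low aluminium tray 170 x 90 mm with a white pad 15 mm above the table, left of the press; holds the two other bottles
- cap_box: fixed open white box 120 x 90 x 35 mm of crimp caps, right of the press; origin under its middle
- crimper: loose hand crimping pliers with blue handles, 220 mm long and about 42 mm high, lying right of the press; origin under its middle; leave alone
- beaker: loose glass beaker 72 mm across, 95 mm high; origin under its middle; leave alone
- dishes: loose stack of four petri dishes 91 mm across, 60 mm high; origin under its middle; leave alone
- marker: loose marker pen 130 mm long, 13 mm thick; leave alone
- canister: loose steel canister 94 mm across, 192 mm high; origin under its middle; leave alone

How it is judged (in metres and radians):
On the way, in this order (a step that is already met when the one before it is completed fails the run):
1. the ram meets the stopper, before the first click (((horizontal distance between bottle_tall and nest below 0.012 m and contact force between ram and bottle_tall above 2 N) or (horizontal distance between bottle_mid and nest below 0.012 m and contact force between ram and bottle_mid above 2 N) or (horizontal distance between bottle_short and nest below 0.012 m and contact force between ram and bottle_short above 2 N)) and ((horizontal distance between bottle_tall and nest below 0.012 m and value of joint lever between 0.165 and 0.2365 rad) or (horizontal distance between bottle_mid and nest below 0.012 m and value of joint lever between 0.385 and 0.4565 rad) or (horizontal distance between bottle_short and nest below 0.012 m and value of joint lever between 0.605 and 0.6765 rad))).
2. three clicks further, the lever pressed by the robot (((horizontal distance between bottle_tall and nest below 0.012 m and contact force between ram and bottle_tall above 5 N) or (horizontal distance between bottle_mid and nest below 0.012 m and contact force between ram and bottle_mid above 5 N) or (horizontal distance between bottle_short and nest below 0.012 m and contact force between ram and bottle_short above 5 N)) and contact force between any of the fingers, the arm and lever above 2 N and ((horizontal distance between bottle_tall and nest below 0.012 m and value of joint lever between 0.4455 and 0.5445 rad) or (horizontal distance between bottle_mid and nest below 0.012 m and value of joint lever between 0.6655 and 0.7645 rad) or (horizontal distance between bottle_short and nest below 0.012 m and value of joint lever between 0.8855 and 0.9845 rad))), for 0.2 s.
At the end, for the whole second after the job is handed in: lever still, 3.05 to 3.95 clicks past the last tooth crest before the ram met the stopper; robot pressing it with over 2 N and ram on the stopper with over 5 N; bottle upright (0.06 rad) in its nest (12 mm), other loose things within 15 mm of their start (all of step 2 and velocity of joint lever between -0.05 and 0.05 rad/s and ((horizontal distance between bottle_tall and nest below 0.012 m and angle between bottle_tall's own z axis and vertical below 0.06 rad) or (horizontal distance between bottle_mid and nest below 0.012 m and angle between bottle_mid's own z axis and vertical below 0.06 rad) or (horizontal distance between bottle_short and nest below 0.012 m and angle between bottle_short's own z axis and vertical below 0.06 rad)) and (horizontal distance between bottle_tall and nest below 0.012 m or distance of bottle_tall from where it was at the start of the episode below 0.015 m) and (horizontal distance between bottle_mid and nest below 0.012 m or distance of bottle_mid from where it was at the start of the episode below 0.015 m) and (horizontal distance between bottle_short and nest below 0.012 m or distance of bottle_short from where it was at the start of the episode below 0.015 m) and distance of each of crimper, beaker, dishes, marker, canister from where it was at the start of the episode below 0.015 m); the arm keeps its last pose, push and grip.
It fails at once if a fourth click: the stopper pressed too deep ((horizontal distance between bottle_tall and nest below 0.012 m and value of joint lever between 0.561 and 2.31 rad) or (horizontal distance between bottle_mid and nest below 0.012 m and value of joint lever between 0.781 and 2.53 rad) or (horizontal distance between bottle_short and nest below 0.012 m and value of joint lever between 1.001 and 2.75 rad)).
It fails at once if a bottle knocked over or lifted out of place (angle between any of bottle_tall, bottle_mid, bottle_short's own z axis and vertical above 0.35 rad or distance of any of bottle_tall, bottle_mid, bottle_short from where it was at the start of the episode above 0.03 m).
It fails at once if a bystander moved (distance of any of crimper, beaker, dishes, marker, canister from where it was at the start of the episode above 0.03 m).
It also fails if it takes over 64 s, if anything falls off the work surface, if the arm or the gripper's body presses on something with over 40 N, if the wrist force passes 120 N, or if a joint passes its speed limit or range.

## Working session

There is one attempt and no reset: what is moved stays moved. The work goes in short steps, Python scripts to look and compute and a tool call to move; the robot and the scene stay as the last step left them, time stands still between calls to the robot, and variables do not carry over. Pictures are saved under pics/ and viewed, at most 10 in all, crops included, and the job is handed in when it is done.

Besides the shell and the picture viewer there is one more tool, called after "Emit:" as name(argument=value, ...) on one line, values as JSON. step_arm: Moves the arm, as the interface text tells. Its arguments: {"type":"object","properties":{"targets":{"type":"array"},"newtons":{"type":"number"}},"required":["targets"]}

```bash
mkdir -p pics
cat > h.py <<'E'
from bench import robot, imaging
import cv2, numpy as np
def world(p,u,v,d=None):
    K=np.array(p['camera_matrix']);R,_=cv2.Rodrigues(np.array(p['rvec'],float))
    d=p['depth'][v,u] if d is None else d
    c=np.linalg.inv(K)@[u,v,1]*d
    return R.T@(c-np.array(p['tvec'],float).ravel())
E
python3 - <<'E'
from h import *
np.set_printoptions(precision=1,suppress=True)
s=robot.get_state();print(s)
for n in('scene','side'):
    p=imaging.capture(n);cv2.imwrite(f'pics/{n}.png',p['frame'])
    for t in('press','lever','grip','ram_foot','bottle_tall','bottle_mid','bottle_short','canister','beaker','crimper','cap_box'):
        r=imaging.search_frame(p,t)
        print(n,t,[(np.array(x['centre']),round(x['conf'],2)) for x in r[:2]])
E
```

```text
{'clock': 0.0, 'joints': array([ 1.2,  0.3,  1.6, -0. ,  1.3, -0. ]), 'joint_velocities': array([-0., -0., -0.,  0.,  0.,  0.]), 'joint_torque': array([ -0. , -50.2, -35.7,   0.1,   0. ,  -0. ]), 'tcp_pos': array([190.8, 646.8, 245.4]), 'eef_rot': array([-3.1, -0. ,  2.9]), 'ft_force': array([ 0.4,  0.2, -0.4]), 'moment': array([ 0., -0.,  0.]), 'finger_force': 0.0, 'width': 88.23926977548217}
scene press [(array([661.9,  -7.9, 212.6]), 0.94)]
scene lever [(array([562.7, -93.6, 290. ]), 0.94)]
scene grip [(array([563.4, -94. , 293.6]), 0.89)]
scene ram_foot [(array([620.1, -29.9, 294.4]), 0.43)]
scene bottle_tall [(array([451.8, 330.3,  84.1]), 0.68)]
scene bottle_mid [(array([623.3, -19.1,  61.1]), 0.61)]
scene bottle_short [(array([522.2, 331.1,  73.3]), 0.55)]
scene canister [(array([ 602.5, -501.7,  145.1]), 0.65)]
scene beaker [(array([727.9, 278.6,  45.3]), 0.69)]
scene crimper []
scene cap_box [(array([ 459.2, -358.1,   14.1]), 0.78), (array([494.3, 350.5,  11.9]), 0.43)]
side press [(array([674.6, -52. , 187.4]), 0.91), (array([446.7, 310.1,  74.8]), 0.69)]
side lever [(array([647.7, -79.3, 228.6]), 0.73)]
side grip [(array([643.3, -78.6, 226. ]), 0.86), (array([ 706.5, -431.3,   24.6]), 0.71)]
side ram_foot []
side bottle_tall [(array([449.2, 310. ,  75.6]), 0.71)]
side bottle_mid [(array([631.7, -48.1,  57.4]), 0.68)]
side bottle_short [(array([523. , 309.7,  74.1]), 0.81)]
side canister [(array([ 625.3, -542.7,  147.1]), 0.72), (array([520.7, 309.3,  76.3]), 0.44)]
side beaker [(array([742.5, 265.1,  66.2]), 0.85)]
side crimper []
side cap_box [(array([ 461. , -360. ,   12.2]), 0.76)]
```

View pics/scene.png

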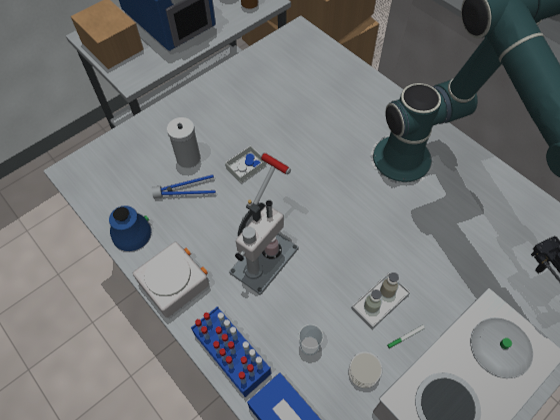

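View pics/side.png

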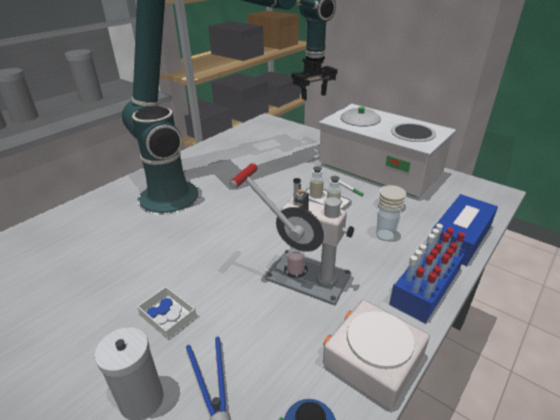

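The scene view shows the red sleeve at about (276,163) and the press at (260,245). The side view shows the sleeve at (245,175) and a reddish bottle in the press at (295,262). Next I'll measure the sleeve in both views and check which bottle it is.

Run:
```python
from h import *
np.set_printoptions(precision=3,suppress=True)
s=robot.get_state();print(s['eef_rot'],s['tcp_pos'])
K={}
for n in('scene','side'):
    p=imaging.capture(n);f=p['frame'].astype(int)
    m=((f[...,2]>110)&(f[...,1]<70)&(f[...,0]<70)).astype('uint8')
    nn,l,st,c=cv2.connectedComponentsWithStats(m)
    box=(slice(140,185),slice(250,300)) if n=='scene' else (slice(150,200),slice(220,270))
    lab=np.bincount(l[box][m[box]>0]).argmax(); mm=l==lab
    v,u=np.nonzero(mm); print(n,st[lab],c[lab])
    P=np.array([world(p,a,b) for a,b in zip(u,v) if p['depth'][b,a]>0])
    P=P[np.linalg.norm(P-np.median(P,0),axis=1)<70]
    ce=P.mean(0);w,V=np.linalg.eigh(np.cov((P-ce).T));print('mean',ce,'axis',V[:,2],'ext',np.ptp((P-ce)@V[:,2]))
    # pixel ends of sleeve -> rays
    K[n]=(p,c[lab])
    R,_=cv2.Rodrigues(np.array(p['rvec'],float));print('cam',-R.T@np.array(p['tvec']).ravel())
# triangulate centroids
A=[];b=[]
Ps=[]
for n,(p,c) in K.items():
    R,_=cv2.Rodrigues(np.array(p['rvec'],float));Ps.append(np.array(p['camera_matrix'])@np.c_[R,np.array(p['tvec']).ravel()])
X=cv2.triangulatePoints(Ps[0],Ps[1],K['scene'][1],K['side'][1]);print('tri',(X[:3]/X[3]).ravel())
a=K['scene'][0]['frame'][150:310,200:420];b=K['side'][0]['frame'][150:300,220:380]
cv2.imwrite('pics/z.png',np.hstack([cv2.resize(a,(400,300),interpolation=2),cv2.resize(b,(400,300),interpolation=2)]))
```

```text
[-3.142  0.     2.855] [190.96  647.421 246.713]
scene [262 154  27  18 155] [274.832 162.052]
mean [ 524.842 -109.294  336.96 ] axis [-0.195  0.981  0.008] ext 90.59853705283922
cam [1098.743  583.327 1558.095]
side [232 164  25  20 161] [244.317 173.075]
mean [ 527.55  -115.639  336.579] axis [-0.181  0.983 -0.012] ext 85.71097285010231
cam [1116.608 -694.24   803.154]
tri [ 522.901 -111.474  332.858]
```

View pics/z.png

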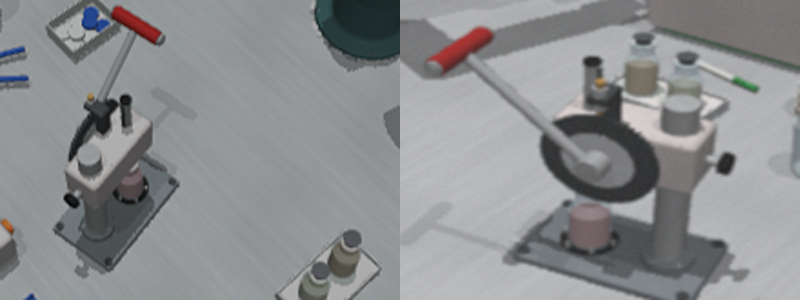

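The bottle in the press is the red one, so bottle_mid. I put the handle at about (521,-111,327) and the press yaw at about 0.19. I'll grasp the sleeve on its outer half, 25 mm from the lever arm, and approach from above.

Emit:
step_arm(targets=[[1, 0, 0, -0.05, 0], [1, 0, 0, -0.1, 0], [1, 0, 0, -0.15, 0], [1, -0.034, -0.041, -0.17, 4], [1, -0.068, -0.082, -0.17, 8], [1, -0.102, -0.123, -0.17, 12], [1, -0.136, -0.164, -0.17, 16], [1, -0.17, -0.205, -0.17, 20], [1, -0.204, -0.246, -0.17, 24], [1, -0.238, -0.287, -0.17, 28], [1, -0.272, -0.328, -0.17, 32], [1, -0.306, -0.37, -0.17, 36], [1, -0.34, -0.41, -0.17, 40], [1, -0.374, -0.452, -0.17, 44], [1, -0.408, -0.493, -0.17, 48], [1, -0.442, -0.534, -0.17, 52], [1, -0.476, -0.575, -0.17, 56], [1, -0.51, -0.616, -0.17, 60], [1, -0.543, -0.656, -0.17, 62.7], [1, -0.543, -0.656, -0.17, 62.7]])

```text
clock: 3.8
tcp_pos: [526.7, -138.3, 415.7]
eef_rot: [-3.14, -0.0, 1.756]
ft_force: [-0.7, 0.2, -0.4]
width: 88.1
finger_force: 0.0
```

```bash
cat >> h.py <<'E'
from scipy.spatial.transform import Rotation as Ro
def wrist():
    s=robot.get_state();p=imaging.capture('wrist')
    T=np.eye(4);T[:3,:3]=Ro.from_euler('xyz',s['eef_rot']).as_matrix();T[:3,3]=s['tcp_pos']
    return p,T@np.array(p['hand_eye'])
def redpts(p,T):
    f=p['frame'].astype(int);m=(f[...,2]>90)&(f[...,1]<0.5*f[...,2])&(f[...,0]<0.5*f[...,2])&(p['depth']>0)
    n,l,st,c=cv2.connectedComponentsWithStats(m.astype('uint8'));m=l==1+st[1:,4].argmax()
    v,u=np.nonzero(m);d=p['depth'][v,u]
    C=np.linalg.inv(np.array(p['camera_matrix']))@np.array([u,v,np.ones_like(u)])*d
    return (T[:3,:3]@C).T+T[:3,3]
E
python3 - <<'E'
from h import *
np.set_printoptions(precision=3,suppress=True)
print(robot.get_state()['tcp_pos'])
p,T=wrist();P=redpts(p,T);cv2.imwrite('pics/w.png',p['frame'])
print(T[:3,3],T[:3,2],len(P));c=P.mean(0);w,V=np.linalg.eigh(np.cov((P-c).T));a=V[:,2];print(c,a,np.percentile(P,[2,98],axis=0))
t=(P-c)@a;print('ends',t.min(),t.max(),c+a*(t.min()+t.max())/2)
# circle fit across axis
x=np.array([a[1],-a[0],0]);x/=np.linalg.norm(x);Q=np.c_[(P-c)@x,P[:,2]]
from scipy.optimize import least_squares
r=least_squares(lambda q:np.hypot(Q[:,0]-q[0],Q[:,1]-q[1])-12,[0,325],loss='soft_l1').x
print('fit centre',c+x*r[0],r[1])
E
```

```text
[ 526.715 -138.294  415.685]
[512.893 -64.218 553.429] [ 0.052 -0.281 -0.958] 3488
[ 519.799 -108.284  336.691] [-0.2    0.98  -0.004] [[ 504.544 -152.083  332.039]
 [ 535.237  -69.307  339.509]]
ends -49.341150304521165 41.43169615694912 [ 520.589 -112.158  336.708]
fit centre [ 519.794 -108.284  336.691] 326.56200199099374
```

View pics/w.png

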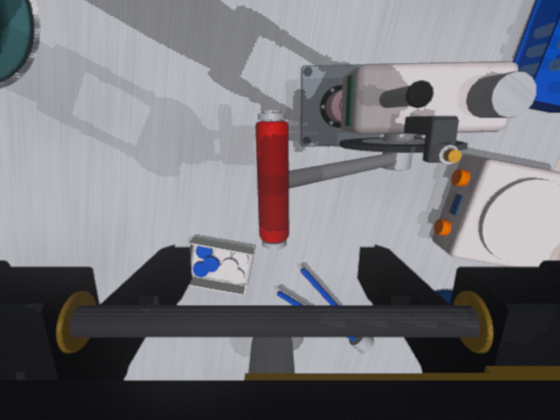

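The wrist view shows the sleeve upright at columns 257–288, rows 110–245. The lever arm leaves its middle to the right, and the jaws are lined up on its outer (lower) half. Now I'll descend and grasp.

Emit:
step_arm(targets=[[1, 0, 0, 0.03, 0], [1, 0, 0, 0.06, 0], [1, 0, 0, 0.085, 0], [1, 0, 0, 0.1, 0], [1, 0, 0, 0.1, 0]])

```text
clock: 4.47
tcp_pos: [525.5, -134.3, 315.9]
eef_rot: [-3.14, -0.001, 1.762]
ft_force: [-0.5, -0.2, 0.2]
width: 88.0
finger_force: 0.0
```

Emit:
step_arm(newtons=45, targets=[[-0.4, 0, 0, 0, 0], [-0.5, 0, 0, 0, 0], [-0.7, 0, 0, 0, 0], [-1, 0, 0, 0, 0], [-1, 0, 0, 0, 0], [-1, 0, 0, 0, 0], [-1, 0, 0, 0, 0]])

```text
clock: 5.35
tcp_pos: [525.3, -135.6, 316.5]
eef_rot: [-3.139, -0.0, 1.76]
ft_force: [-3.4, -0.7, 1.8]
width: 22.6
finger_force: 44.7
```

Emit:
step_arm(targets=[[-1, 0, -0.0068, 0.008, 0], [-1, 0, -0.0131, 0.0163, 0], [-1, 0, -0.019, 0.025, 0], [-1, 0, -0.0244, 0.0339, 0], [-1, 0, -0.0292, 0.0431, 0], [-1, 0, -0.0292, 0.0431, 0], [-1, 0, -0.0292, 0.0431, 0]])

```text
clock: 6.22
tcp_pos: [497.8, -141.3, 275.4]
eef_rot: [3.14, 0.002, 1.761]
ft_force: [-2.8, -0.6, 8.5]
width: 22.2
finger_force: 44.4
```

```bash
cat >> h.py <<'E'
def rep():
    s=robot.get_state();t=s['tcp_pos'];h=np.array([520.6,-112.2])+141.2*np.array([.982,.19])
    e=np.array([.982,.19]);a=-(t[:2]-h)@e;z=t[2]+11-199.5
    print('clk',s['clock'],'tcp',t.round(2),'out',a.round(1),'r',np.hypot(a,z).round(1),'th',(.733-np.arctan2(z,a)).round(3),'th_z',(.733-np.arcsin(z/190)).round(3),'F',s['ft_force'].round(1),'w',round(s['width'],2),'tq',s['joint_torque'].round(1))
E
python3 - <<'E'
from h import *
rep()
p,T=wrist();P=redpts(p,T);print(P.mean(0),np.percentile(P,[2,98],axis=0))
for n in('scene','side'):
    p=imaging.capture(n);print(n,imaging.search_frame(p,'grip')[:1])
rep()
cv2.imwrite('pics/s2.png',cv2.resize(p['frame'][100:300,170:390],None,fx=3,fy=3))
E
```

```text
clk 6.225 tcp [ 497.79 -141.33  275.41] out 169.2 r 190.2 th 0.258 th_z 0.258 F [-2.8 -0.6  8.5] w 22.22 tq [  0.6 -29.1 -33.4   0.5  -0.9   0.1]
[ 490.56642824 -106.26247768  295.71365326] [[ 476.29825432 -143.76857462  290.11794557]
 [ 505.55233491  -74.13202782  298.55460654]]
scene [{'centre': [572.9, -90.8, 258.0], 'conf': 0.95}]
side [{'centre': [650.2, -78.2, 219.0], 'conf': 0.68}]
clk 6.475 tcp [ 497.78 -141.34  275.43] out 169.2 r 190.2 th 0.258 th_z 0.258 F [-3.6 -0.3  7.2] w 22.64 tq [  0.6 -29.  -33.4   0.5  -0.9   0.1]
```

View pics/s2.png

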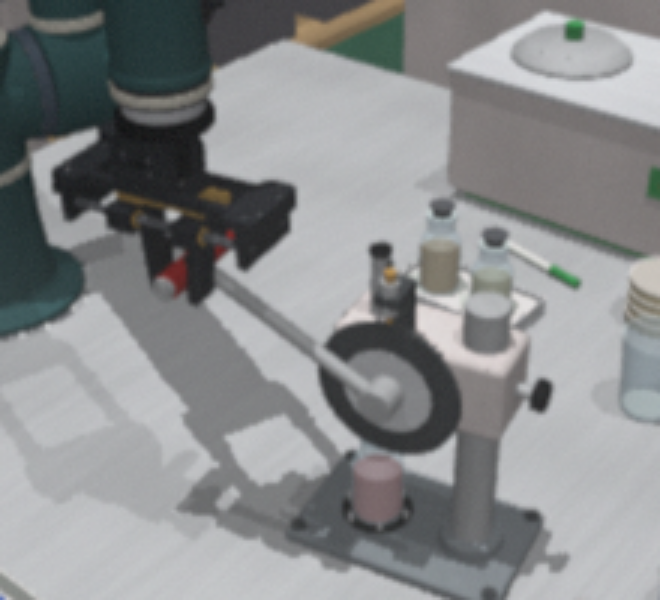

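The side view shows the jaws holding the sleeve at about (200,265), with the lever partly lowered and the bottle standing. I'll go on in smaller steps, watching the force.

Emit:
step_arm(targets=[[-1, 0, -0.0025, 0.005, 0], [-1, 0, -0.0044, 0.0095, 0], [-1, 0, -0.0044, 0.0095, 0]])

```text
clock: 6.85
tcp_pos: [493.9, -142.2, 266.8]
eef_rot: [3.139, 0.002, 1.76]
ft_force: [-4.2, -0.6, 8.8]
width: 22.3
finger_force: 44.2
```

Emit:
step_arm(targets=[[-1, 0, -0.0021, 0.005, 0], [-1, 0, -0.0038, 0.0097, 0], [-1, 0, -0.0038, 0.0097, 0]])

```text
clock: 7.22
tcp_pos: [489.4, -143.0, 255.9]
eef_rot: [3.141, 0.002, 1.761]
ft_force: [-3.8, -0.2, 7.4]
width: 22.4
finger_force: 44.3
```

Emit:
step_arm(targets=[[-1, 0, -0.001, 0.003, 0], [-1, 0, -0.001, 0.003, 0], [-1, 0, -0.001, 0.003, 0]])

```text
clock: 7.6
tcp_pos: [488.5, -143.3, 253.3]
eef_rot: [3.141, 0.002, 1.761]
ft_force: [-4.1, -0.6, 8.5]
width: 22.0
finger_force: 44.3
```

```bash
python3 -c "
from h import *
rep()"
```

```text
clk 7.6 tcp [ 488.54 -143.26  253.34] out 178.6 r 190.0 th 0.385 th_z 0.385 F [-4.1 -0.6  8.5] w 21.99 tq [  1.  -27.8 -32.8   0.7  -1.3   0.1]
```

Emit:
step_arm(targets=[[-1, 0, -0.0009, 0.003, 0], [-1, 0, -0.0009, 0.003, 0], [-1, 0, -0.0009, 0.003, 0]])

```text
clock: 7.98
tcp_pos: [487.6, -143.5, 250.5]
eef_rot: [3.141, 0.002, 1.761]
ft_force: [-4.5, -1.4, 9.7]
width: 22.5
finger_force: 44.2
```

Emit:
step_arm(targets=[[-1, 0, -0.0008, 0.003, 0], [-1, 0, -0.0008, 0.003, 0], [-1, 0, -0.0008, 0.003, 0]])

```text
clock: 8.35
tcp_pos: [487.2, -143.6, 248.7]
eef_rot: [3.14, 0.002, 1.761]
ft_force: [-6.3, 0.2, 13.5]
width: 22.6
finger_force: 43.9
```

Emit:
step_arm(targets=[[-1, 0, -0.0005, 0.002, 0], [-1, 0, -0.0005, 0.002, 0], [-1, 0, -0.0005, 0.002, 0]])

```text
clock: 8.72
tcp_pos: [486.6, -143.8, 246.7]
eef_rot: [3.14, 0.002, 1.761]
ft_force: [-7.8, 0.7, 14.2]
width: 22.5
finger_force: 43.9
```

```bash
python3 -c "
from h import *
rep()"
```

```text
clk 8.725 tcp [ 486.56 -143.79  246.68] out 180.7 r 189.8 th 0.421 th_z 0.422 F [-7.8  0.7 14.2] w 22.45 tq [  1.4 -25.  -30.8   0.8  -2.1   0.1]
```

The force rose from 9.7 to 13.5 N at z ≈ 249, a lever angle of about 0.407. That is the touch expected for bottle_mid. Now three clicks further, in stages.

Emit:
step_arm(targets=[[-1, 0, -0.0017, 0.006, 0], [-1, 0, -0.0031, 0.011, 0], [-1, 0, -0.0044, 0.0165, 0], [-1, 0, -0.0057, 0.022, 0], [-1, 0, -0.0066, 0.0275, 0], [-1, 0, -0.0075, 0.033, 0], [-1, 0, -0.008, 0.0375, 0], [-1, 0, -0.0085, 0.042, 0], [-1, 0, -0.0085, 0.042, 0], [-1, 0, -0.0085, 0.042, 0]])

```text
clock: 9.98
tcp_pos: [478.3, -145.4, 204.1]
eef_rot: [3.14, 0.002, 1.761]
ft_force: [-7.0, -0.5, 12.8]
width: 22.2
finger_force: 44.0
```

Run:
```python
from h import *
rep()
p,T=wrist();P=redpts(p,T);print(P.mean(0),np.percentile(P,[2,98],axis=0))
```

```text
clk 9.975 tcp [ 478.27 -145.4   204.09] out 189.1 r 189.8 th 0.651 th_z 0.651 F [-7.  -0.5 12.8] w 22.24 tq [  0.8 -25.6 -30.7   0.8  -1.9   0.1]
[ 470.7948355  -110.11676315  224.68839278] [[ 456.60195075 -147.70245885  219.05651783]
 [ 485.86215379  -78.17941655  227.50700409]]
```

Emit:
step_arm(targets=[[-1, 0, -0.0003, 0.004, 0], [-1, 0, -0.0006, 0.008, 0], [-1, 0, -0.0007, 0.0115, 0], [-1, 0, -0.0007, 0.0115, 0], [-1, 0, -0.0007, 0.0115, 0], [-1, 0, -0.0007, 0.0115, 0]])

```text
clock: 10.78
tcp_pos: [477.6, -145.5, 192.3]
eef_rot: [3.141, 0.002, 1.761]
ft_force: [-4.9, -0.3, 11.3]
width: 22.6
finger_force: 44.0
```

Run:
```python
from h import *
rep()
p,T=wrist();P=redpts(p,T);print(P.mean(0))
p=imaging.capture('side');cv2.imwrite('pics/s3.png',cv2.resize(p['frame'][100:300,170:390],None,fx=3,fy=3))
rep()
```

```text
clk 10.775 tcp [ 477.62 -145.5   192.34] out 189.8 r 189.8 th 0.713 th_z 0.713 F [-4.9 -0.3 11.3] w 22.59 tq [  1.  -26.4 -30.6   0.7  -1.7   0.1]
[ 470.18547133 -110.29033919  212.79262388]
clk 10.875 tcp [ 477.62 -145.49  192.35] out 189.8 r 189.8 th 0.713 th_z 0.713 F [-6.4 -0.9 12.5] w 22.51 tq [  1.  -26.4 -30.6   0.7  -1.7   0.1]
```

View pics/s3.png

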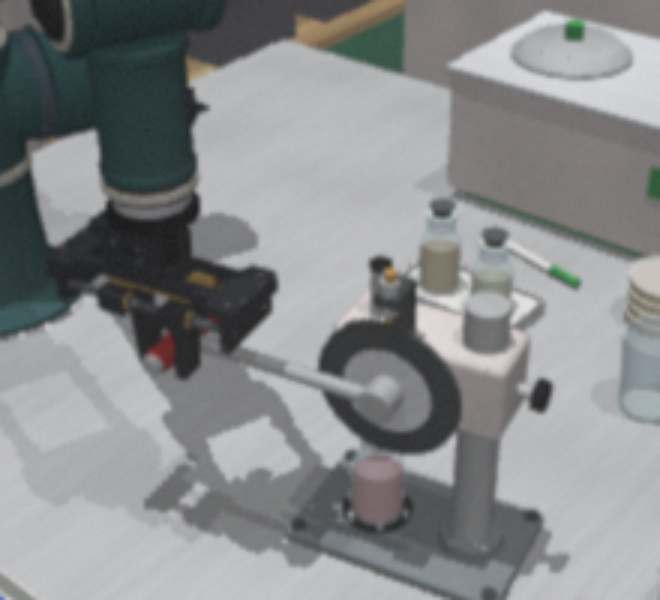

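The side view shows the lever about level, with the jaws on the sleeve at about (175,345) and the bottle upright at (378,485). The angle is steady at 0.713, midway between the crests. A last few rows of holding (0.375 s) make sure the step-2 dwell is met, then I'll hand in.

Emit:
step_arm(targets=[[-1, 0, 0, 0, 0], [-1, 0, 0, 0, 0], [-1, 0, 0, 0, 0]])

```text
clock: 11.25
tcp_pos: [477.6, -145.5, 192.4]
eef_rot: [3.14, 0.002, 1.761]
ft_force: [-5.9, -0.3, 12.1]
width: 22.4
finger_force: 44.0
```

```bash
python3 -c "
from h import *
rep();print(robot.sign_off())"
```

```text
clk 11.25 tcp [ 477.65 -145.48  192.37] out 189.8 r 189.8 th 0.713 th_z 0.713 F [-5.9 -0.3 12.1] w 22.39 tq [  1.  -26.4 -30.6   0.7  -1.7   0.1]
the job is handed in; nothing more can be done
None
```

I pressed the stopper of the red-medium bottle (bottle_mid) three clicks past the touch, and the arm is still holding the lever steady at about 0.713 rad with about 12 N; the job is handed in, with no verdict returned.

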